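# Seat the line laser on its three-ball levelling base

## Task

We are setting out the shelf above the washer: lift the line laser and seat it on its levelling base, turned so that the three balls sit in the three grooves under its foot plate. Press it down gently until both spring catches have passed over its side edges and pull it fully home on the balls, then let go; never lean hard on it, keep it upright, and leave the other things on the worktop where they are.

Things in the scene. Friction and masses are not known exactly. Their poses are not given: they have to be found in the camera images.
- laser: Line laser, 0.55 kg give or take. Origin: centre of the undersides of its 3 feet; z up, x towards its window and the narrow tongue of its plate. Feet z 0-10 mm, foot plate z 10-20 mm: wide part x -46 to 26, y +-53 (full-round side edges, radius 5), tongue x 26 to 64, y +-18. Housing to grip: x -48 to 36, y +-29 (58 mm wide; rubber corners to +-29.7), z 28-86.
- laser_edge_l (a point): Axis of the plate's round left (+y) edge, laser x -5, y 48, z 15 mm. A sprung roller (12 mm thick, 50 mm long, its loop 68 mm out) rides over it: it meets the edge about 11 mm above the seat, both catches together take 12 to 22 N of push, which fades as the rollers pass the edge's middle; over the last 1.5 mm or so they pull down with some 4 N.
- laser_edge_r (a point): Axis of the plate's round right (-y) edge, laser x -5, y -48, z 15 mm; the right catch, alike, rides over it. The catches' loops end 28 mm above the seated laser's origin. The contact forces on balls and rollers, added up, must stay below 100 N (a push of some 35 N once it sits on the balls; a fall or knock counts too).
- level_base: Levelling base, fixed. Origin: underside centre, z up. Its head plate, on 3 foot screws, carries 3 steel balls (12 mm) at x,y = (50,0), (-32,31), (-32,-31) mm and the 2 catches; the laser's V-groove feet have the same x,y, so seated its origin and axes line up with the base's. Seated, the laser's origin is 56 to 76 mm above this one, as the head was left: NOT measured, to be felt.
- screwdriver: Screwdriver lying on the worktop between laser and base, 190 mm long, along its x. Origin: its middle, on the worktop. Leave alone.
- spirit_level: Short aluminium spirit level lying flat, 50 x 240 x 24 mm, long along its y. Origin: centre of the underside. Leave alone.
- tape_measure: Pocket tape measure, a case 66 x 36 x 62 mm, standing. Origin: centre of the underside. Leave alone.
- detergent: White detergent jug with a handle and a blue cap, 70 x 110 x 218 mm. Origin: centre of the underside. Leave alone.
- bleach: Round white bottle with a blue cap, 84 mm across, 210 mm tall. Origin: centre of the underside. Leave alone.
- plug_jar: Small clear jar of wall plugs, 64 mm across, 75 mm tall. Origin: centre of the underside. Leave alone.
- spanner: Steel spanner lying flat, 200 mm long. Origin: its middle, on the worktop. Leave alone.

How it is judged:
By the outcome, as a careful person would: the job done as asked, in the order asked, and still so for the second after the job is handed in, with the robot touching nothing.
It also fails if it takes over 56 s, if anything falls off the work surface, if the arm or the gripper's body presses on something with over 40 N, if the wrist force passes 120 N, or if a joint passes its speed limit or range.

## Robot

A 6-joint arm with a two-finger parallel gripper is mounted at the origin on the work surface. World frame = base frame: x ahead of the robot, y to its left, z up, the work surface at z = 0. Lengths are in m, angles in rad, forces in N, time in s.
With the tool pointing down it reaches from about 0.25 to 0.725 m from the base axis. Payload 9.7 kg.
Tool frame: the origin (TCP) lies at the very end of the fingers, on their centre line; the grasp point (between the pads) lies 19 mm behind it; z points along the fingers, y is the line along which they close (so a half turn about z gives the same grasp; the last joint's range is limited). The gripper opens to 85 mm and grips with 20 to 120 N. Pads are 22 mm wide; open, the fingers measure 114 mm over their backs; the gripper's body (76 mm by 85 mm) begins 54 mm behind the grasp point. The pads swing forward as they close: fully open they stand 13 mm farther back than shut.
Start: joints at [-1.242, 0.087, 0.176, 1.66, 0, 1.571], TCP at [0.178, -0.521, 0.231] pointing down, gripper open.
Joint ranges: [-3.13, 3.13], [-0.85, 1.81], [-1.15, 1.24], [-2.2, 2.28], [-1.44, 1.52], [-3.14, 3.14]. Speed limits (rad/s): [2.22, 2.22, 2.57, 3.14, 3.14, 3.14].

## Interface

Orientations are given as a unit quaternion [x, y, z, w].
In Python, from cell import bot gives the robot as it stands. The module is installed in compiled form; this text tells all that it offers.
- The arm moves only by the shell command python3 -m handwheel 'ROWS' [FORCE]. ROWS is a JSON object whose key "offsets" holds a list of rows, 1 to 8 of them, each of 5 numbers: dx, dy, dz in units of 25 mm, then a turn about the tool's z in units of 0.1 rad, then the finger opening in m; each row shifts and turns the commanded pose from where the row before left it, along the tool's axes as they then stand; what a row does not reach is not made up. A row lasts 1/12 s, in which the tool goes at most 0.0417 m and 0.125 rad, less where a joint would pass 70% of its speed; a pose out of reach is approached as far as the arm can. The fingers move at their own pace and stop on an object; FORCE is the grip in N (left out, the last holds). Time passes only in rows, so rows that do not move let the fingers close. It prints the time, the measured TCP pose, the force, the opening and the grip force at its end. Input that does not fit is refused with a message, and nothing moves.
- bot.sense(): the state, without advancing time (a new reading comes with each control period).
- bot.camera(name): name is "side" or "top"; returns a dict with "frame" (384x512x3 uint8, red, green, blue), "range_z" (384x512 float32, m along the optical axis (not along the pixel's ray), 0 where there is no reading), "fx", "fy", "cx", "cy" (pixels), "position" and "rotation" of the camera in the world. Camera axes: x right, y down, z forward; pixel columns grow to the right and rows downward; lengths in m; the calibration is good to about 2 mm. A picture is of the moment at which its call begins.
- bot.finish_job(): hands the job in; it is judged then, once.
Trained networks look in a picture, given as the dict that the camera call returned (one of the last four; its "shot" number tells which), for a name from the list of things; names that differ only in an ending like _2 or _b are one class to them, and where a whole thing is asked for, a point or a joint stands for the part that bears it (a point fixed in the world has none). Each returns a list of dicts, best first, with "confidence" (0 to 1); they miss things now and then, are a little off and sometimes report something else, mostly with a low value. They report only what shows in the picture. A call takes as long as a camera call.
- bot.recognise(name, picture): "box" ([left, top, width, height] in pixels, round what is visible of it).
- bot.trace(name, picture): "mask" (384x512 bool, what is visible of it) and "box" ([left, top, width, height] in pixels, round what is visible of it).
- bot.pinpoint(name, picture): "location" ([row, column] in pixels: a listed point, or the origin of a listed thing).
The state is a dict: "t": time; "joint_positions": joint angles; "joint_vel": joint speeds; "tau": joint torques, N m; "tool_pos": TCP position; "tcp_rot": TCP orientation; "contact_force": force on the tool from outside, world axes, zero at the start; "torque": the same for the moment, N m; "width": finger opening in m; "grip_force": force on a finger pad.
Only numpy, scipy, OpenCV 4.12 (cv2) and the standard library are available. Lean on these libraries where they do the work, as an engineer would, in place of code of your own. Each camera call takes 0.05 s, during which the arm holds its last target. There are 200 camera calls.

## Working session

There is one attempt and no reset: what is moved stays moved. The work goes in short steps, Python scripts to look and compute and a shell command to move; the robot and the scene stay as the last step left them, time stands still between calls to the robot, and variables do not carry over. Pictures are saved under pics/ and viewed, at most 10 in all, crops included, and the job is handed in when it is done.

```bash
mkdir -p pics; cat > h.py <<'E'
import numpy as np, cv2
from cell import bot
def pts(c,mask):
    r,k=np.nonzero(mask&(c["range_z"]>0)); z=c["range_z"][r,k]
    p=np.stack([(k-c["cx"])/c["fx"]*z,(r-c["cy"])/c["fy"]*z,z],1)
    return p@rot(c).T+np.array(c["position"])
def rot(c):
    R=np.array(c["rotation"])
    if R.size==4:
        from scipy.spatial.transform import Rotation
        R=Rotation.from_quat(R).as_matrix()
    return R.reshape(3,3)
def ray(c,rc):
    d=rot(c)@np.array([(rc[1]-c["cx"])/c["fx"],(rc[0]-c["cy"])/c["fy"],1]); return np.array(c["position"]),d/np.linalg.norm(d)
def tri(a,b):
    (o,d),(p,e)=a,b
    s=np.linalg.lstsq(np.stack([d,-e],1),p-o,rcond=None)[0]
    return (o+s[0]*d+p+s[1]*e)/2, np.linalg.norm(o+s[0]*d-p-s[1]*e)
E
python3 - <<'E'
from h import *
s=bot.sense(); print(s)
C={}
for n in("top","side"):
    c=bot.camera(n); C[n]=c; cv2.imwrite(f"pics/{n}0.png",c["frame"][...,::-1]); print(n,c["position"],c["rotation"],c["fx"],c["cx"],c["cy"])
for t in("laser","level_base","laser_edge_l","laser_edge_r","screwdriver","spirit_level","tape_measure","detergent","bleach","plug_jar","spanner"):
    L={}
    for n,c in C.items():
        q=bot.pinpoint(t,c)
        if q: L[n]=ray(c,q[0]["location"]); print(t,n,np.round(q[0]["location"],1),round(q[0]["confidence"],2), len(q))
        if "edge" not in t:
            m=bot.trace(t,c)
            if m:
                p=pts(c,m[0]["mask"]); print("   ext",n,round(m[0]["confidence"],2),np.round(np.percentile(p,[2,50,98],axis=0),3).tolist())
    if len(L)==2: print("   tri",*tri(L["top"],L["side"]))
print(bot.sense()["t"])
E
```

```text
{'t': 0.0, 'joint_positions': array([-1.24199167e+00,  8.74432672e-02,  1.75111255e-01,  1.65978857e+00,
       -8.99335052e-06,  1.57081307e+00]), 'joint_vel': array([ 0.00019579,  0.00102567,  0.00179855, -0.00070488,  0.00160644,
       -0.00010641]), 'tau': array([ 3.84187020e-03, -5.20381737e+01,  4.64807153e+01,  1.62277330e-02,
        1.32387167e-04, -1.52775021e-05]), 'tool_pos': array([ 0.17752374, -0.52031576,  0.23058057]), 'tcp_rot': array([ 9.86517502e-01,  1.63654453e-01, -1.12806861e-04, -6.52461226e-04]), 'contact_force': array([0.00332881, 0.55119329, 0.0817119 ]), 'torque': array([-0.06282931,  0.00548794,  0.09155092]), 'grip_force': 0.0, 'width': 0.08514873663379142}
top [0.45155993 0.00330327 1.06992172] [-0.69676527  0.71599153 -0.02394986  0.03606511] 361.14028923368244 247.95922174036932 197.26172409845557
side [-0.12503696  0.88207829  0.70979789] [-0.27227705  0.82598781 -0.4691201   0.15341339] 397.84004650112433 250.88952270164583 192.2215305139285
laser top [200.5 182.6] 0.7 1
   ext top 0.56 [[0.473, 0.161, 0.005], [0.519, 0.197, 0.084], [0.579, 0.261, 
[... 2303 characters left out ...]
08]]
   tri [ 0.70275167 -0.39014289 -0.00738892] 0.011121660373078691
plug_jar top [235.5 390.4] 0.92 1
   ext top 0.62 [[0.384, -0.407, 0.013], [0.412, -0.373, 0.075], [0.439, -0.354, 0.079]]
plug_jar side [170.2 337.1] 0.83 1
   ext side 0.62 [[0.381, -0.405, 0.003], [0.404, -0.364, 0.046], [0.433, -0.352, 0.075]]
   tri [ 0.41392261 -0.39557919  0.00251077] 0.011755176336450896
spanner top [253.9 263.6] 0.83 1
   ext top 0.78 [[0.281, -0.044, 0.001], [0.366, -0.014, 0.008], [0.456, 0.015, 0.012]]
spanner side [218.2 293.3] 0.69 1
   ext side 0.74 [[0.284, -0.027, 0.001], [0.336, -0.008, 0.005], [0.408, 0.019, 0.008]]
   tri [ 0.37520787 -0.02093971  0.00429243] 0.00013274112565348604
2.1
```

```bash
python3 - <<'E'
import cv2,numpy as np
t=cv2.imread("pics/top0.png"); s=cv2.imread("pics/side0.png")
f=lambda i,r,c,h,w,k:cv2.resize(i[r:r+h,c:c+w],None,fx=k,fy=k,interpolation=cv2.INTER_CUBIC)
a=f(t,160,150,75,100,4);b=f(t,150,275,75,100,4)
c=f(s,195,160,75,100,4);d=f(s,140,235,75,100,4)
cv2.imwrite("pics/crop0.png",np.vstack([np.hstack([a,b]),np.hstack([c,d])]))
E
```

```text
(no output)
```

View pics/crop0.png

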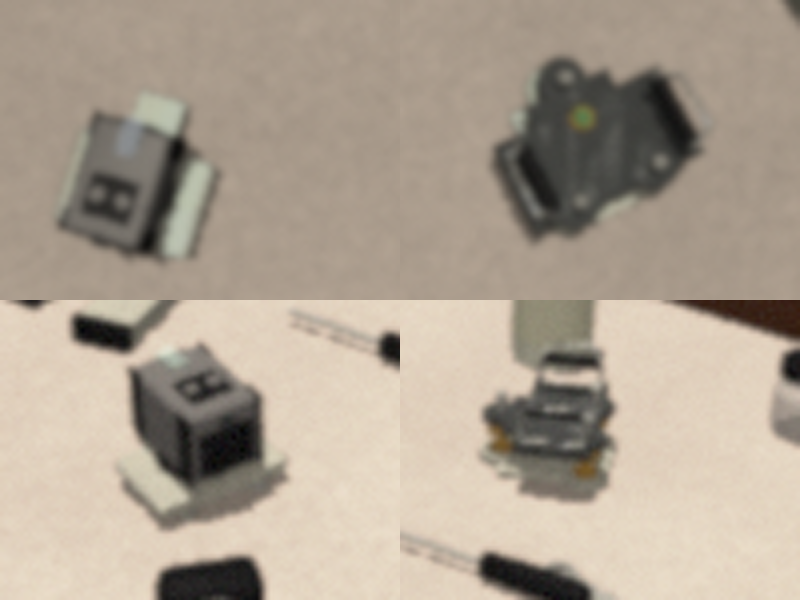

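View pics/top0.png

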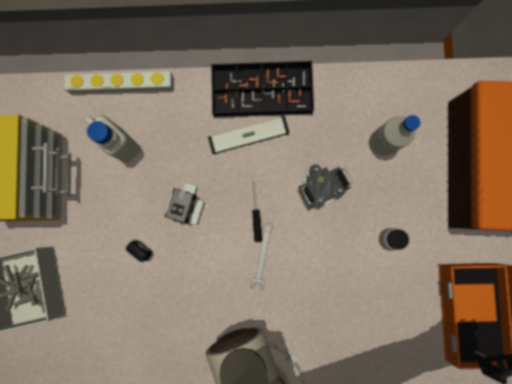

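The picture shows the laser at top px (182,205) with its tongue up-right, and the base at (324,187) with its three balls at about (316,169), (320,200) and (340,190). Next I'll refine both poses.

```bash
python3 - <<'E'
from h import *
from scipy.optimize import least_squares
c=bot.camera("top"); s=bot.camera("side")
def box(m,r0,r1,c0,c1):
    z=np.zeros((384,512),bool); z[r0:r1,c0:c1]=1; return z
# laser top face
for n,k,b in(("top",c,(175,235,155,215)),("side",s,(195,255,180,240))):
    p=pts(k,box(0,*b)); q=p[(p[:,2]>.078)&(p[:,2]<.1)]
    z=np.median(q[:,2]); r=cv2.minAreaRect((q[:,:2]*1000).astype(np.float32)); print("laser top",n,len(q),round(z,4),r,q.mean(0))
    pl=p[(p[:,2]>.012)&(p[:,2]<.03)]; print("  plate",len(pl),pl.min(0),pl.max(0))
# base balls
g=cv2.cvtColor(c["frame"],cv2.COLOR_RGB2GRAY).astype(float)
B=[]
for (u,v) in((316,169),(320,200),(340,190)):
    w=g[v-4:v+5,u-4:u+5]; W=np.clip(w-np.percentile(w,70),0,None)
    rr,cc=np.mgrid[v-4:v+5,u-4:u+5]; d2=(rr-v)**2+(cc-u)**2; W=W*(d2<12)
    B.append([(W*rr).sum()/W.sum(),(W*cc).sum()/W.sum()]); print(B[-1],c["range_z"][v,u],w.max())
    print((pts(c,box(0,v-1,v+2,u-1,u+2))[:,2]*1000).round(0))
for h in(.06,.067,.074):
    P=[]
    for b in B:
        o,d=ray(c,b); P.append((o+d*(h-o[2])/d[2])[:2])
    P=np.array(P); M=np.array([[.05,0],[-.032,.031],[-.032,-.031]])
    f=lambda x:(np.stack([x[0]+M[:,0]*np.cos(x[2])-M[:,1]*np.sin(x[2]),x[1]+M[:,0]*np.sin(x[2])+M[:,1]*np.cos(x[2])],1)-P).ravel()
    q=least_squares(f,[.57,-.19,.5]); print(h,q.x,(q.fun*1000).round(1))
for n,k,m in(("top",c,box(0,155,215,290,355)),("side",s,box(0,140,215,240,300))):
    p=pts(k,m); p=p[(abs(p[:,0]-.567)<.09)&(abs(p[:,1]+.195)<.09)]; print(n,np.histogram(p[:,2],np.arange(.03,.11,.004))[0], np.sort(p[:,2])[-8:])
    q=p[p[:,2]>.08]; print(len(q),q[:12].round(3).tolist())
E
```

```text
laser top top 669 0.087 ((518.5189208984375, 210.47821044921875), (59.48406982421875, 89.90618133544922), 71.34254455566406) [0.51867788 0.20966102 0.08686111]
  plate 391 [0.4674125  0.15154645 0.01323517] [0.58856827 0.2695335  0.02980973]
laser top side 394 0.0844 ((520.5568237304688, 210.67259216308594), (58.753379821777344, 94.61471557617188), 71.31649017333984) [0.51557945 0.21483065 0.0841978 ]
  plate 496 [0.46662917 0.00375012 0.01200714] [0.72796554 0.27135262 0.02997467]
[np.float64(168.6915422885572), np.float64(316.2089552238806)] 1.0062996 142.0
[68. 71. 71. 71. 71. 69. 68. 69. 69.]
[np.float64(199.58661417322836), np.float64(320.0472440944882)] 1.0025262 127.0
[67. 70. 53. 68. 67. 67. 74. 68. 68.]
[np.float64(189.81528662420382), np.float64(339.6751592356688)] 0.9988771 127.0
[70. 67. 50. 71. 72. 67. 72. 71. 70.]
0.06 [ 0.56760799 -0.19613289  0.43690906] [-0.2 -0.2 -0.1  0.2  0.3 -0. ]
0.067 [ 0.56683294 -0.19473687  0.43690905] [ 0.2 -0.  -0.4  0.3  0.2 -0.3]
0.074 [ 0.56605789 -0.19334084  0.43690918] [ 0.5  0.2 -0.6  0.4  0.1 -0.6]
top [  0   0   1  30 571 527  50 
[... 193 characters left out ...]
.609, -0.238, 0.087], [0.609, -0.241, 0.086], [0.608, -0.242, 0.091], [0.608, -0.245, 0.091], [0.608, -0.248, 0.09], [0.606, -0.236, 0.084], [0.607, -0.239, 0.082], [0.604, -0.246, 0.096], [0.604, -0.23, 0.084], [0.603, -0.232, 0.088]]
side [  7   6  24  99 237  32  13   9  13   4   6  18  36  30  20   1   0   0
   0] [0.08795413 0.08837937 0.08838446 0.08879678 0.08887471 0.08899884
 0.08939078 0.09020309]
70 [[0.608, -0.245, 0.086], [0.606, -0.248, 0.085], [0.601, -0.248, 0.087], [0.596, -0.246, 0.089], [0.596, -0.253, 0.086], [0.591, -0.253, 0.088], [0.588, -0.255, 0.088], [0.584, -0.255, 0.089], [0.58, -0.256, 0.089], [0.58, -0.262, 0.087], [0.576, -0.263, 0.088], [0.609, -0.241, 0.083]]
```

The rows are not in the units I measure in: shifts go in units of 25 mm and turns go in units of 0.1 rad. I convert before sending: -0.029 m is -1.16, 0.028 m is 1.12.

```bash
python3 -m handwheel '{"offsets": [[1.12, -1.16, 0, 0, 0.085], [1.12, -1.16, 0, 0, 0.085], [1.12, -1.16, 0, 0, 0.085], [1.12, -1.16, 0, 0, 0.085], [1.12, -1.16, 0, 0, 0.085], [1.12, -1.16, 0, 0, 0.085], [1.12, -1.16, 0, 0, 0.085], [1.12, -1.16, 0, 0, 0.085]]}' 100; python3 -m handwheel '{"offsets": [[1.12, -1.16, 0, 0, 0.085], [1.12, -1.16, 0, 0, 0.085], [1.12, -1.16, 0, 0, 0.085], [1.12, -1.16, 0, 0, 0.085], [1.12, -1.16, 0, 0, 0.085], [1.12, -1.16, 0, 0, 0.085], [1.12, -1.16, 0, 0, 0.085], [1.12, -1.16, 0, 0, 0.085]]}'; python3 -c "
from cell import bot
print(bot.sense()['joint_positions'])"
```

```text
t: 2.87
tool_pos: [0.3149, -0.2269, 0.2315]
tcp_rot: [0.987, 0.163, 0.0, 0.0]
contact_force: [1.1, -0.8, -0.2]
width: 0.0849
grip_force: 0.0
t: 3.53
tool_pos: [0.4521, 0.0655, 0.2315]
tcp_rot: [0.986, 0.164, 0.0, 0.0]
contact_force: [0.2, -1.1, 0.2]
width: 0.085
grip_force: 0.0
[ 1.43934677e-01 -1.35190923e-01 -4.13478749e-02  1.66384131e+00
 -1.03917153e-04  2.95628148e+00]
```

To row units: -0.0286 m is -1.144, 0.028 m is 1.12, -0.125 rad is -1.25.

```bash
python3 -m handwheel '{"offsets": [[1.12, -1.144, 0, 0, 0.085], [1.12, -1.144, 0, 0, 0.085], [1.12, -1.144, 0, 0, 0.085], [1.12, -1.144, 0, 0, 0.085], [0, 0, 0, -1.25, 0.085], [0, 0, 0, -1.25, 0.085], [0, 0, 0, -1.25, 0.085], [0, 0, 0, -1.25, 0.085]]}'; python3 -m handwheel '{"offsets": [[0, 0, 0, -1.25, 0.085], [0, 0, 0, -1.25, 0.085], [0, 0, 0, -1.25, 0.085], [0, 0, 0, -1.25, 0.085], [0, 0, 0, -1.25, 0.085], [0, 0, 0, -1.25, 0.085], [0, 0, 0, -1.25, 0.085], [0, 0, 0, -1.25, 0.085]]}'; python3 -m handwheel '{"offsets": [[0, 0, 0.4, -1.25, 0.085], [0, 0, 0.4, -1.25, 0.085], [0, 0, 0.4, -1.25, 0.085], [0, 0, 0.4, -1.25, 0.085], [0, 0, 0.4, -1.25, 0.085], [0, 0, 0.4, -1.25, 0.085], [0, 0, 0.4, -1.25, 0.085], [0, 0, 0.4, -1.12, 0.085]]}'; python3 - <<'E'
from h import *
print(bot.sense()['joint_positions'],bot.sense()['tool_pos'],bot.sense()['tcp_rot'])
c=bot.camera("top");cv2.imwrite("pics/t1.png",cv2.resize(c["frame"][130:250,120:280,::-1],None,fx=2.5,fy=2.5))
s=bot.camera("side");cv2.imwrite("pics/s1.png",cv2.resize(s["frame"][130:290,120:280,::-1],None,fx=2.5,fy=2.5))
a=cv2.imread("pics/s1.png");b=cv2.imread("pics/t1.png");b=np.vstack([b,np.zeros((100,400,3),np.uint8)]);cv2.imwrite("pics/ts1.png",np.hstack([a,b]))
E
```

```text
t: 4.2
tool_pos: [0.5256, 0.1952, 0.231]
tcp_rot: [0.91, 0.415, 0.0, -0.005]
contact_force: [0.4, -1.1, 0.3]
width: 0.085
grip_force: 0.0
t: 4.87
tool_pos: [0.5255, 0.1949, 0.2313]
tcp_rot: [0.599, 0.801, 0.003, -0.004]
contact_force: [-0.6, 0.3, 0.1]
width: 0.085
grip_force: 0.0
t: 5.53
tool_pos: [0.5252, 0.1957, 0.1508]
tcp_rot: [0.148, 0.989, 0.004, -0.002]
contact_force: [0.7, 0.1, -0.4]
width: 0.0847
grip_force: 0.0
[0.35145053 0.09640787 0.03065063 1.50512585 0.01024118 0.64929458] [0.52518909 0.19568146 0.15079586] [ 0.14837045  0.98891859  0.00447199 -0.00249467]
```

View pics/ts1.png

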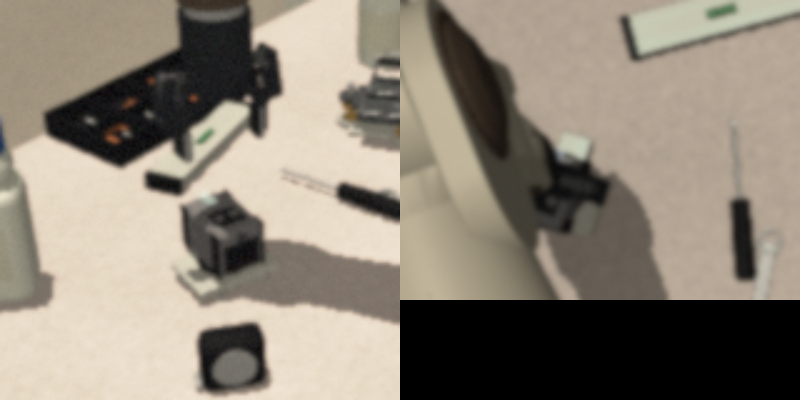

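The gripper is above the laser with fingers at its two sides. It still has to move about 15 mm in y, and the settled pose comes first.

```bash
cat > st.py <<'E'
from h import *
from scipy.spatial.transform import Rotation as R
import sys
s=bot.sense(); r=R.from_quat(s["tcp_rot"]).as_matrix()
print("t",round(s["t"],2),"pos",s["tool_pos"].round(4),"F",np.round(s["contact_force"],1),"M",np.round(s["torque"],2),"w",round(s["width"],4),"g",round(s["grip_force"],1))
print("xyaw",np.arctan2(r[1,0],r[0,0]).round(4),"z",r[:,2].round(4),"j",s["joint_positions"].round(3))
if len(sys.argv)>1:
    t=np.array([float(v) for v in sys.argv[1:4]]); print("tool delta",(r.T@(t-s["tool_pos"])).round(4))
E
python3 -m handwheel '{"offsets": [[0, 0, 0, 0, 0.085]]}' >/dev/null; python3 st.py 0.5214 0.2099 0.12
```

```text
t 5.72 pos [0.5251 0.1956 0.1513] F [-0.1 -0.4 -0.7] M [-0.05 -0.03  0.01] w 0.0853 g 0.0
xyaw 2.8334 z [-0.0041  0.0094 -0.9999] j [0.351 0.097 0.032 1.507 0.01  0.66 ]
tool delta [0.0076 0.0123 0.0314]
```

To row units: 0.0123 m is 0.492, 0.01 m is 0.4, 0.0174 rad is 0.174.

```bash
python3 -m handwheel '{"offsets": [[0.304, 0.492, 0, 0, 0.085], [0, 0, 0, 0.174, 0.085], [0, 0, 0.8, 0, 0.085], [0, 0, 0.4, 0, 0.085], [0, 0, 0, 0, 0.085]]}' >/dev/null; python3 st.py 0.5214 0.2099 0.043
python3 - <<'E'
from h import *
s=bot.camera("side");cv2.imwrite("pics/s2.png",cv2.resize(s["frame"][170:270,160:280,::-1],None,fx=5,fy=5,interpolation=2))
E
```

```text
t 6.13 pos [0.5207 0.2095 0.1194] F [0.1 0.4 0.1] M [-0.    0.01  0.04] w 0.0851 g 0.0
xyaw 2.818 z [-0.0065  0.0083 -0.9999] j [ 0.377  0.103 -0.022  1.448  0.01   0.701]
tool delta [-0.0012  0.0002  0.0764]
```

View pics/s2.png

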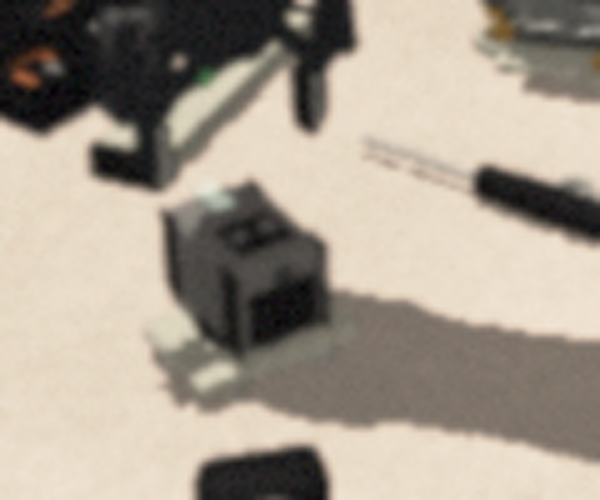

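Both fingers hang above the two housing sides (tips at crop (155,185) and (310,130), laser at (250,270)). I'll go down and grip.

To row units: 0.01 m is 0.4, 0.006 m is 0.24.

```bash
python3 -m handwheel '{"offsets": [[-0.04, 0, 0.4, 0, 0.085], [0, 0, 0.4, 0, 0.085], [0, 0, 0.4, 0, 0.085], [0, 0, 0.4, 0, 0.085], [0, 0, 0.4, 0, 0.085], [0, 0, 0.4, 0, 0.085], [0, 0, 0.4, 0, 0.085], [0, 0, 0.24, 0, 0.085]]}'; python3 -m handwheel '{"offsets": [[0, 0, 0, 0, 0.05], [0, 0, 0, 0, 0.05], [0, 0, 0, 0, 0.05], [0, 0, 0, 0, 0.05], [0, 0, 0, 0, 0.05], [0, 0, 0, 0, 0.05]]}' 40; python3 st.py
```

```text
t: 6.85
tool_pos: [0.5217, 0.2102, 0.0437]
tcp_rot: [0.16, 0.987, 0.004, -0.003]
contact_force: [-1.1, 0.0, -1.0]
width: 0.0852
grip_force: 0.0
t: 7.35
tool_pos: [0.5225, 0.2104, 0.0459]
tcp_rot: [0.16, 0.987, 0.005, -0.002]
contact_force: [-0.3, -0.7, 0.3]
width: 0.0574
grip_force: 44.7
t 7.35 pos [0.5225 0.2104 0.0459] F [-0.3 -0.7  0.3] M [-0.34  0.09  0.02] w 0.0574 g 44.7
xyaw 2.8198 z [-0.0029  0.0097 -0.9999] j [ 0.378  0.126 -0.14   1.304  0.01   0.699]
```

To row units: -0.025 m is -1, -0.021 m is -0.84.

```bash
python3 -m handwheel '{"offsets": [[0, 0, 0, 0, 0.05], [0, 0, 0, 0, 0.05], [0, 0, -0.32, 0, 0.05], [0, 0, -0.64, 0, 0.05], [0, 0, -1, 0, 0.05], [0, 0, -1, 0, 0.05], [0, 0, -1, 0, 0.05], [0, 0, -0.84, 0, 0.05]]}' 100; python3 -m handwheel '{"offsets": [[0, 0, 0, 0, 0.05], [0, 0, 0, 0, 0.05]]}'; python3 st.py 0.5666 -0.1943 0.16
python3 - <<'E'
from h import *
s=bot.camera("side");cv2.imwrite("pics/s3.png",cv2.resize(s["frame"][120:270,140:320,::-1],None,fx=4,fy=4,interpolation=2))
p=pts(s,bot.trace("laser",s)[0]["mask"]);print(np.percentile(p,[1,50,99],axis=0).round(3))
E
```

```text
t: 8.02
tool_pos: [0.5223, 0.2093, 0.1669]
tcp_rot: [0.16, 0.987, 0.005, -0.003]
contact_force: [0.7, 0.4, -6.1]
width: 0.057
grip_force: 107.7
t: 8.18
tool_pos: [0.523, 0.2094, 0.1656]
tcp_rot: [0.16, 0.987, 0.005, -0.002]
contact_force: [0.1, 0.0, -6.2]
width: 0.0569
grip_force: 108.1
t 8.18 pos [0.523  0.2094 0.1656] F [ 0.1  0.  -6.2] M [0.01 0.02 0.05] w 0.0569 g 108.1
xyaw 2.8199 z [-0.0027  0.0102 -0.9999] j [0.376 0.103 0.066 1.533 0.01  0.697]
tool delta [-0.1691 -0.3693  0.0013]
[[0.471 0.112 0.021]
 [0.493 0.23  0.166]
 [0.61  0.269 0.207]]
```

View pics/s3.png

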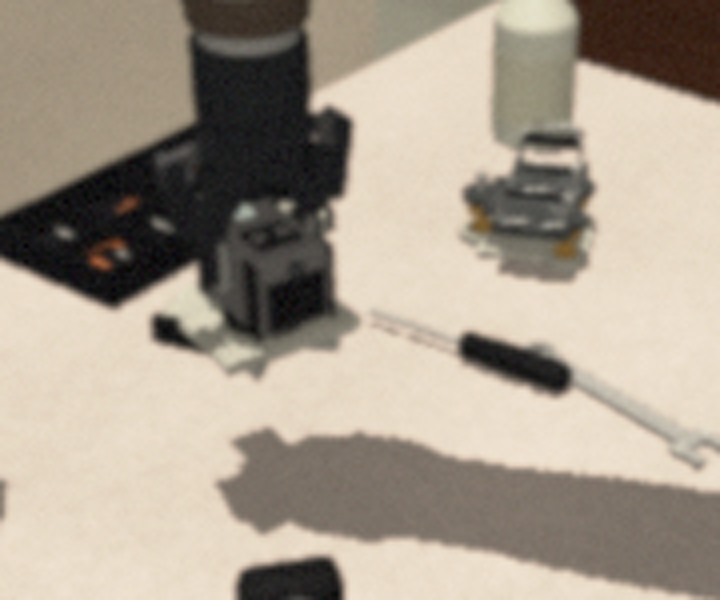

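Laser is held upright and clear of the table. Carrying it over to the base.

```bash
python3 -m handwheel '{"offsets": [[-0.24, -0.52, 0, 0, 0.05], [-0.48, -1.06, 0, 0, 0.05], [-0.48, -1.06, 0, 0, 0.05], [-0.48, -1.06, 0, 0, 0.05], [-0.48, -1.06, 0, 0, 0.05], [-0.48, -1.06, 0, 0, 0.05], [-0.48, -1.06, 0, 0, 0.05], [-0.48, -1.06, 0, 0, 0.05]]}'; python3 -m handwheel '{"offsets": [[-0.48, -1.06, 0, 0, 0.05], [-0.48, -1.06, 0, 0, 0.05], [-0.48, -1.06, 0, 0, 0.05], [-0.48, -1.06, 0, 0, 0.05], [-0.48, -1.06, 0, 0, 0.05], [-0.48, -1.06, 0, 0, 0.05], [-0.24, -0.52, 0, 0, 0.05]]}'; python3 -m handwheel '{"offsets": [[0, 0, 0, -1.08, 0.05], [0, 0, 0, -1.08, 0.05], [0, 0, 0, -1.08, 0.05], [0, 0, 0, -1.08, 0.05], [0, 0, 0, -1.08, 0.05], [0, 0, 0, -1.08, 0.05], [0, 0, 0, -1.08, 0.05], [0, 0, 0, 0, 0.05]]}'; python3 st.py 0.5634 -0.1958 0.166
python3 - <<'E'
from h import *
from scipy.spatial.transform import Rotation as R
q=bot.sense()
for n in("side","top"):
    s=bot.camera(n);m=bot.trace("laser",s)
    cv2.imwrite(f"pics/{n}4.png",cv2.resize(s["frame"][120:230,220:360,::-1],None,fx=5,fy=5,interpolation=2))
    if m:
        r=R.from_quat(q["tcp_rot"]).as_matrix();p=(pts(s,m[0]["mask"])-q["tool_pos"])@r*1000
        p=p*[-1,1,-1] # laser axes (x,-?,up)
        for a,b in((-50,-32),(-32,-24),(-10,35),(35,50)):
            k=p[(p[:,2]>a)&(p[:,2]<b)]; print(n,m[0]["confidence"],a,b,len(k),np.percentile(k,[1,5,25,50,75,95,99],axis=0).round(1).tolist() if len(k)>5 else 0)
E
```

```text
t: 8.95
tool_pos: [0.5443, -0.0094, 0.1615]
tcp_rot: [0.16, 0.987, 0.004, -0.004]
contact_force: [-1.0, 0.1, -5.8]
width: 0.0567
grip_force: 108.4
t: 9.53
tool_pos: [0.5639, -0.1986, 0.1592]
tcp_rot: [0.161, 0.987, 0.004, -0.004]
contact_force: [-0.8, 0.4, -5.9]
width: 0.0567
grip_force: 108.3
t: 10.2
tool_pos: [0.5642, -0.1952, 0.1599]
tcp_rot: [-0.218, 0.976, 0.006, -0.002]
contact_force: [0.7, -0.2, -5.0]
width: 0.0573
grip_force: 108.1
t 10.2 pos [ 0.5642 -0.1952  0.1599] F [ 0.7 -0.2 -5. ] M [-0.    0.   -0.02] w 0.0573 g 108.1
xyaw -2.7024 z [-0.0058  0.0105 -0.9999] j [-0.337  0.194  0.157  1.543  0.008 -0.776]
tool delta [ 0.001  -0.0001 -0.0061]
side 0.87 -50 -32 59 [[-41.0, -36.3, -48.6], [-40.6, -20.4, -47.2], [-25.2, 13.5, -42.7], [5.7, 32.7, -36.2], [50.0, 50.5, -33.9], [62.1, 54.5, -32.2], [65.6, 55.4, -32.2]]
side 0.87 -32 -24 164 [[-41.0, -15.8, -31.7], [-37.6, -3.3, -31.3], [-20.9, 17.1, -29.6], [6.6, 30.9, -28.3], [32.2, 45.4, -27.2], [63.3, 54.9, -25.8], [67.5, 56.2, -24.4]]
side 0.87 -10 35 275 [[-45.4, -22.9, -9.1], [-44.0, 1.6, -7.8], [-31.0, 27.1, -0.5], [-13.2, 29.6, 11.2], [24.1, 31.4, 23.6], [39.2, 34.0, 33.2], [41.5, 36.7, 34.2]]
side 0.87 35 50 111 [[-43.1, -30.2, 35.6], [-40.6, -23.2, 35.7], [-29.8, -5.3, 36.9], [-14.9, 6.9, 38.1], [26.7, 21.4, 39.0], [37.0, 30.7, 40.5], [40.1, 33.3, 41.4]]
top 0.74 -50 -32 2 0
top 0.74 -32 -24 219 [[-40.8, -15.8, -30.1], [-37.4, -10.7, -28.9], [-24.6, 16.3, -26.7], [-1.5, 39.7, -25.7], [47.8, 48.5, -24.8], [62.4, 53.6, -24.1], [65.8, 54.4, -24.1]]
top 0.74 -10 35 98 [[-44.1, 7.9, -9.5], [-42.9, 28.8, -7.8], [-32.3, 30.7, 3.0], [-18.9, 31.0, 16.5], [25.1, 31.5, 26.6], [38.7, 31.9, 33.9], [40.9, 32.2, 34.6]]
top 0.74 35 50 227 [[-43.5, -0.9, 35.9], [-41.5, 3.6, 36.8], [-32.4, 10.9, 39.5], [-20.0, 18.4, 40.6], [30.6, 25.2, 41.9], [39.3, 30.5, 43.7], [41.4, 31.2, 44.6]]
```

View pics/side4.png

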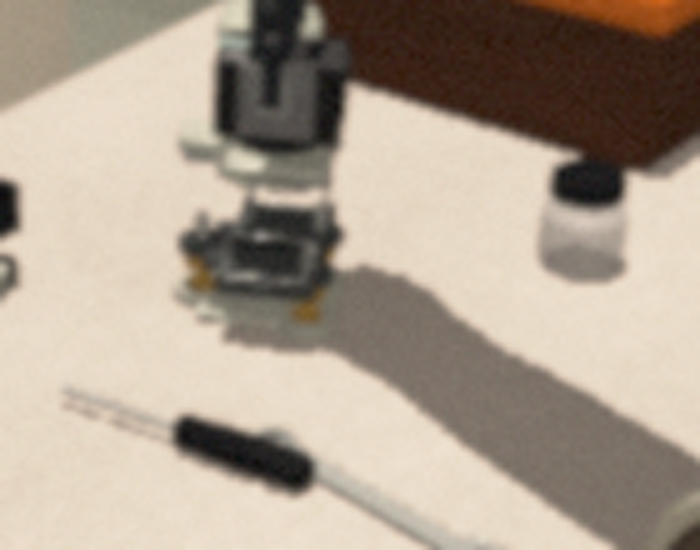

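The laser hangs over the base with tongue and yaw aligned (laser at crop (270,130), base at (265,245)). I'll trim and lower it to just above the rollers.

```bash
python3 -m handwheel '{"offsets": [[0.04, -0.06, 0, 0, 0.05], [0, 0, 0.24, 0, 0.05], [0, 0, 0.24, 0, 0.05], [0, 0, 0.24, 0, 0.05], [0, 0, 0.2, 0, 0.05], [0, 0, 0.16, 0, 0.05], [0, 0, 0.12, 0, 0.05], [0, 0, 0, 0, 0.05]]}'; python3 -m handwheel '{"offsets": [[0, 0, 0, 0, 0.05]]}' >/dev/null; python3 st.py 0.564 -0.197 0.125
python3 - <<'E'
from h import *
for n,b in(("side",(140,200,240,310)),("top",(150,210,285,355))):
    s=bot.camera(n);cv2.imwrite(f"pics/{n}5.png",cv2.resize(s["frame"][b[0]:b[1],b[2]:b[3],::-1],None,fx=5.7,fy=5.7,interpolation=2))
cv2.imwrite("pics/st5.png",np.hstack([cv2.imread("pics/side5.png"),cv2.imread("pics/top5.png")]))
E
```

```text
t: 11.07
tool_pos: [0.5642, -0.1967, 0.1304]
tcp_rot: [-0.215, 0.977, 0.005, -0.001]
contact_force: [0.5, 0.1, -4.7]
width: 0.0567
grip_force: 108.2
t 11.15 pos [ 0.5645 -0.1968  0.1313] F [ 0.1 -0.2 -5.4] M [-0.01 -0.01 -0.01] w 0.0573 g 108.2
xyaw -2.7073 z [-0.0038  0.0096 -0.9999] j [-0.339  0.193  0.102  1.486  0.008 -0.774]
tool delta [ 0.0005 -0.      0.0063]
```

View pics/st5.png

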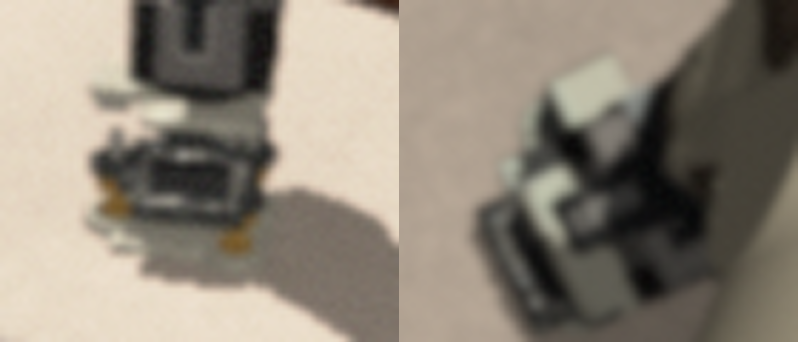

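The plate sits between the catches, and its edge is parallel to the left one in the top view. Feeling down from here.

```bash
python3 -m handwheel '{"offsets": [[0, 0, 0.08, 0, 0.05], [0, 0, 0.08, 0, 0.05], [0, 0, 0.08, 0, 0.05], [0, 0, 0, 0, 0.05]]}'>/dev/null; python3 st.py;  python3 -m handwheel '{"offsets": [[0, 0, 0.04, 0, 0.05], [0, 0, 0.04, 0, 0.05], [0, 0, 0.04, 0, 0.05], [0, 0, 0, 0, 0.05]]}'>/dev/null; python3 st.py;python3 -m handwheel '{"offsets": [[0, 0, 0.04, 0, 0.05], [0, 0, 0.04, 0, 0.05], [0, 0, 0, 0, 0.05]]}'>/dev/null; python3 st.py
```

```text
t 11.58 pos [ 0.5643 -0.1967  0.1248] F [ 0.5 -1.  -6.1] M [-0.06 -0.02 -0.05] w 0.0569 g 108.2
xyaw -2.7073 z [-0.0042  0.0098 -0.9999] j [-0.339  0.194  0.09   1.474  0.008 -0.774]
t 11.92 pos [ 0.5644 -0.1967  0.1222] F [ 0.3 -0.9 -5.4] M [-0.01  0.02  0.04] w 0.0565 g 108.2
xyaw -2.7073 z [-0.0039  0.0097 -0.9999] j [-0.339  0.194  0.085  1.468  0.008 -0.773]
t 12.17 pos [ 0.5645 -0.1967  0.121 ] F [-1.   1.6 -1. ] M [ 0.14  0.3  -0.04] w 0.0569 g 109.0
xyaw -2.7073 z [-0.003   0.0095 -1.    ] j [-0.339  0.193  0.082  1.465  0.008 -0.773]
```

```bash
for i in 1; do python3 -m handwheel '{"offsets": [[0, 0, 0.04, 0, 0.05], [0, 0, 0.04, 0, 0.05], [0, 0, 0, 0, 0.05]]}'>/dev/null; python3 st.py; done; python3 -m handwheel '{"offsets": [[0, 0, 0.04, 0, 0.05], [0, 0, 0.04, 0, 0.05], [0, 0, 0, 0, 0.05]]}'>/dev/null; python3 st.py
```

```text
t 12.42 pos [ 0.5646 -0.1965  0.1198] F [-3.6  4.9  6.5] M [ 0.45  0.84 -0.1 ] w 0.0567 g 109.6
xyaw -2.7071 z [-0.0022  0.0095 -1.    ] j [-0.339  0.193  0.079  1.462  0.008 -0.773]
t 12.67 pos [ 0.5647 -0.1968  0.1184] F [-4.6  2.5  8.3] M [ 0.42  1.09 -0.07] w 0.0567 g 110.1
xyaw -2.7074 z [-0.0014  0.0088 -1.    ] j [-0.339  0.193  0.076  1.458  0.008 -0.773]
```

```bash
python3 -m handwheel '{"offsets": [[0, 0.04, 0, 0, 0.05], [0, 0, 0, 0, 0.05]]}'>/dev/null; python3 st.py; python3 -m handwheel '{"offsets": [[0, 0, 0.04, 0, 0.05], [0, 0, 0.04, 0, 0.05], [0, 0, 0, 0, 0.05]]}'>/dev/null; python3 st.py
```

```text
t 12.83 pos [ 0.5644 -0.1961  0.1184] F [-2.8  0.3  9.5] M [-0.    0.88 -0.11] w 0.057 g 109.8
xyaw -2.7074 z [-0.0013  0.0083 -1.    ] j [-0.338  0.191  0.074  1.458  0.007 -0.772]
t 13.08 pos [ 0.5644 -0.1961  0.1163] F [-3.5  0.6  6.4] M [ 0.08  0.72 -0.03] w 0.0572 g 110.0
xyaw -2.7074 z [-0.0013  0.0084 -1.    ] j [-0.338  0.191  0.07   1.454  0.007 -0.772]
```

To row units: 0.001 m is 0.04.

```bash
python3 -m handwheel '{"offsets": [[0, 0, 0.04, 0, 0.05], [0, 0, 0.04, 0, 0.05], [0, 0, 0, 0, 0.05]]}'>/dev/null; python3 st.py; python3 -m handwheel '{"offsets": [[0, 0, 0.04, 0, 0.05], [0, 0, 0.04, 0, 0.05], [0, 0, 0, 0, 0.05]]}'>/dev/null; python3 st.py;  python3 -m handwheel '{"offsets": [[0, 0, 0.04, 0, 0.05], [0, 0, 0, 0, 0.05]]}'>/dev/null; python3 st.py
```

```text
t 13.33 pos [ 0.5643 -0.196   0.1133] F [-0.6 -0.3  1. ] M [ 0.1   0.34 -0.  ] w 0.057 g 109.5
xyaw -2.7074 z [-0.0022  0.009  -1.    ] j [-0.338  0.192  0.066  1.449  0.008 -0.772]
t 13.58 pos [ 0.5642 -0.1958  0.1103] F [1.2 0.5 1.1] M [-0.05  0.23 -0.07] w 0.0567 g 109.3
xyaw -2.7073 z [-0.0033  0.0095 -0.9999] j [-0.338  0.194  0.061  1.445  0.008 -0.772]
t 13.75 pos [ 0.5643 -0.1957  0.11  ] F [-0.4  1.1  5.2] M [ 0.1   0.61 -0.11] w 0.0565 g 109.9
xyaw -2.7072 z [-0.0027  0.0093 -1.    ] j [-0.338  0.193  0.06   1.444  0.008 -0.772]
```

```bash
python3 -m handwheel '{"offsets": [[0, 0, 0.04, 0, 0.05], [0, 0, 0, 0, 0.05]]}'>/dev/null; python3 st.py; python3 -m handwheel '{"offsets": [[0, 0, 0.04, 0, 0.05], [0, 0, 0, 0, 0.05]]}'>/dev/null; python3 st.py
```

```text
t 13.92 pos [ 0.5643 -0.1957  0.1099] F [-2.2  2.4 11.4] M [ 0.27  1.11 -0.19] w 0.0569 g 110.5
xyaw -2.7072 z [-0.002  0.009 -1.   ] j [-0.338  0.193  0.059  1.442  0.008 -0.772]
t 14.08 pos [ 0.5644 -0.1957  0.1097] F [-3.3  3.3 15.8] M [ 0.36  1.51 -0.2 ] w 0.0569 g 111.2
xyaw -2.7072 z [-0.0013  0.0088 -1.    ] j [-0.338  0.192  0.058  1.441  0.008 -0.772]
```

To row units: -0.001 m is -0.04.

```bash
python3 -m handwheel '{"offsets": [[0, 0, -0.04, 0, 0.05], [0, 0, 0, 0, 0.05]]}'>/dev/null; python3 st.py; python3 -m handwheel '{"offsets": [[0, 0, 0, 0, 0.05], [0, 0, 0, 0, 0.05], [0, 0, 0, 0, 0.05]]}' 20 >/dev/null; python3 st.py
python3 -m handwheel '{"offsets": [[0, 0, 0, 0, 0.062], [0, 0, 0, 0, 0.064], [0, 0, 0, 0, 0.066], [0, 0, 0, 0, 0.07], [0, 0, 0, 0, 0.07]]}' >/dev/null; python3 st.py
python3 - <<'E'
from h import *
for n,b in(("side",(130,200,235,315)),("top",(150,220,285,365))):
    s=bot.camera(n);cv2.imwrite(f"pics/{n}6.png",cv2.resize(s["frame"][b[0]:b[1],b[2]:b[3],::-1],None,fx=5,fy=5,interpolation=2))
cv2.imwrite("pics/st6.png",np.hstack([cv2.imread("pics/side6.png"),cv2.imread("pics/top6.png")]))
E
```

```text
t 14.25 pos [ 0.5643 -0.1958  0.1098] F [-1.8  1.7 11.4] M [ 0.15  1.02 -0.18] w 0.0572 g 109.6
xyaw -2.7073 z [-0.002  0.009 -1.   ] j [-0.338  0.193  0.059  1.442  0.008 -0.772]
t 14.5 pos [ 0.5643 -0.1958  0.1098] F [-2.1  1.4 10. ] M [ 0.24  1.03 -0.19] w 0.0571 g 109.6
xyaw -2.7073 z [-0.0021  0.009  -1.    ] j [-0.338  0.193  0.059  1.442  0.008 -0.772]
t 14.92 pos [ 0.564  -0.1957  0.1081] F [0.  0.3 0. ] M [ 0.01 -0.02  0.02] w 0.0697 g 0.0
xyaw -2.7073 z [-0.004   0.0097 -0.9999] j [-0.338  0.194  0.058  1.441  0.008 -0.772]
```

View pics/st6.png

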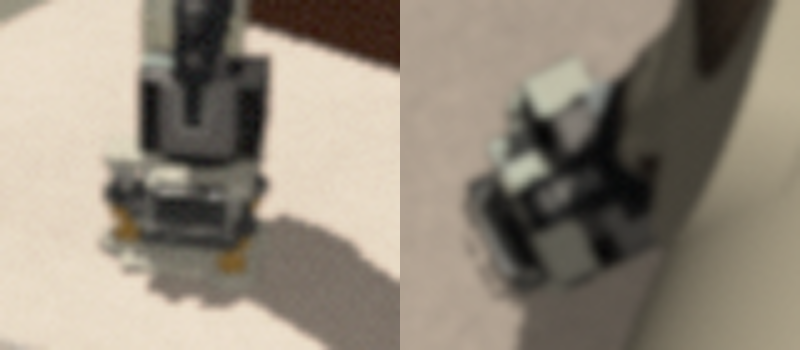

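Both catches appear over the side edges and the force is zero after release. I'll open fully, withdraw upward and check the seating.

The rows are not in the units I measure in: shifts go in units of 25 mm and turns go in units of 0.1 rad. I convert before sending: -0.03 m is -1.2, -0.02 m is -0.8.

```bash
python3 -m handwheel '{"offsets": [[0, 0, 0, 0, 0.085], [0, 0, 0, 0, 0.085], [0, 0, -0.4, 0, 0.085], [0, 0, -0.8, 0, 0.085], [0, 0, -1.2, 0, 0.085], [0, 0, -1.2, 0, 0.085], [0, 0, -1.2, 0, 0.085], [0, 0, -1.2, 0, 0.085]]}'; python3 -m handwheel '{"offsets": [[1.2, 0, 0, 0, 0.085], [1.2, 0, 0, 0, 0.085], [1.2, 0, 0, 0, 0.085], [1.2, 0, 0, 0, 0.085], [1.2, 0, 0, 0, 0.085], [1.2, 0, 0, 0, 0.085], [1.2, 0, 0, 0, 0.085], [0, 0, 0, 0, 0.085]]}'; python3 - <<'E'
from h import *
I=[]
for n,b in(("side",(130,200,235,315)),("top",(150,220,285,365))):
    s=bot.camera(n);I.append(cv2.resize(s["frame"][b[0]:b[1],b[2]:b[3],::-1],None,fx=5,fy=5,interpolation=2))
    m=bot.trace("laser",s)[0]; p=pts(s,m["mask"])
    t=p[p[:,2]>.13]; t=t[(t[:,2]>np.percentile(t[:,2],40))] if n=="top" else t
    q=p[(p[:,2]>.14)]; z0=np.median(q[:,2]); q=q[abs(q[:,2]-z0)<.006]
    A=np.c_[q[:,:2]-q[:,:2].mean(0),np.ones(len(q))]; co=np.linalg.lstsq(A,q[:,2],rcond=None)[0]
    print(n,m["confidence"],len(q),"top plane slope/height",co.round(4),cv2.minAreaRect((q[:,:2]*1000).astype(np.float32)))
    pl=p[(p[:,2]>.07)&(p[:,2]<.092)]; A=np.c_[pl[:,:2]-[.5666,-.1943],np.ones(len(pl))]
    if len(pl)>20:
        pl2=A; z=pl[:,2]; k=abs(z-np.median(z))<.005; print("   plate",k.sum(),np.linalg.lstsq(A[k],z[k],rcond=None)[0].round(4))
cv2.imwrite("pics/st7.png",np.hstack(I)); print(bot.sense()["t"])
E
```

```text
t: 15.68
tool_pos: [0.5642, -0.1971, 0.2608]
tcp_rot: [-0.215, 0.976, 0.005, -0.0]
contact_force: [-0.6, -0.6, 0.9]
width: 0.0848
grip_force: 0.0
t: 16.35
tool_pos: [0.3706, -0.2869, 0.26]
tcp_rot: [-0.214, 0.977, 0.004, -0.001]
contact_force: [0.2, 1.4, -0.3]
width: 0.0851
grip_force: 0.0
side 0.96 188 top plane slope/height [-0.0021 -0.0403  0.1471] ((560.88037109375, -193.13931274414062), (87.27050018310547, 61.552242279052734), 23.80437660217285)
   plate 151 [-0.018   0.0106  0.0811]
top 0.58 748 top plane slope/height [-0.0056 -0.0054  0.1504] ((562.5311889648438, -194.58804321289062), (90.37223052978516, 59.550201416015625), 24.447589874267578)
   plate 397 [-0.0123  0.0045  0.0839]
16.55
```

View pics/st7.png

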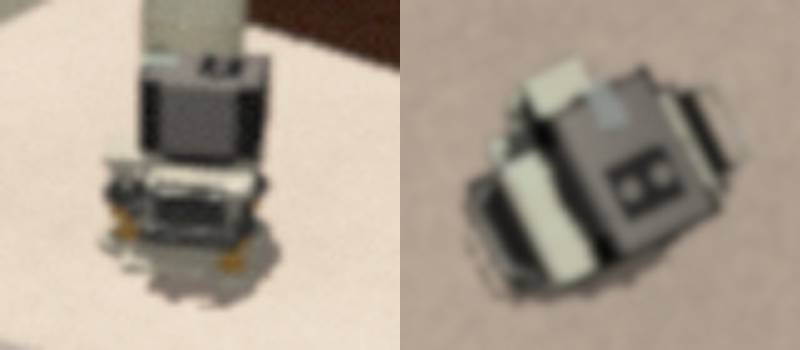

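```bash
python3 - <<'E'
from h import *
s=bot.camera("top"); p=pts(s,np.ones((384,512),bool))
k=(abs(p[:,0]-.56)<.12)&(abs(p[:,1]+.19)<.14)&(abs(p[:,2])<.01); q=p[k]
A=np.c_[q[:,:2]-[.5666,-.1943],np.ones(len(q))]; print("table",np.linalg.lstsq(A,q[:,2],rcond=None)[0].round(4))
m=p; c,y=np.array([.5625,-.1946]),.432
l=(m[:,:2]-c)@np.array([[np.cos(y),-np.sin(y)],[np.sin(y),np.cos(y)]]); l[:,0]-=.006
def med(x0,x1,y0,y1,z0,z1):
    k=(l[:,0]>x0)&(l[:,0]<x1)&(l[:,1]>y0)&(l[:,1]<y1)&(m[:,2]>z0)&(m[:,2]<z1); return k.sum(),np.median(m[k,2]).round(4)
print("tongue",med(.042,.06,-.014,.014,.06,.1),"left plate",med(-.03,.02,.036,.048,.06,.1),"rear left",med(-.042,-.02,.036,.046,.06,.1),"front left",med(0,.02,.036,.046,.06,.1),"right",med(-.03,.02,-.05,-.042,.06,.1))
print("top rear/front",med(-.044,-.03,-.024,.024,.13,.17),med(.015,.03,-.024,.024,.13,.17),"l/r",med(-.04,.03,.014,.025,.13,.17),med(-.04,.03,-.025,-.014,.13,.17))
for t in("screwdriver","spirit_level","spanner"):
    print(t,np.median(pts(s,bot.trace(t,s)[0]["mask"]),axis=0).round(3))
print(bot.sense()["t"])
E
```

```text
table [ 0.0015 -0.0002  0.0012]
tongue (np.int64(67), np.float64(0.0837)) left plate (np.int64(80), np.float64(0.0846)) rear left (np.int64(30), np.float64(0.0855)) front left (np.int64(26), np.float64(0.0841)) right (np.int64(28), np.float64(0.0848))
top rear/front (np.int64(101), np.float64(0.1511)) (np.int64(109), np.float64(0.1506)) l/r (np.int64(121), np.float64(0.1506)) (np.int64(110), np.float64(0.1507))
screwdriver [ 0.457 -0.001  0.025]
spirit_level [0.726 0.015 0.023]
spanner [ 0.384 -0.017  0.008]
16.75
```

Top surface reads flat to about 0.5 mm, with the rear perhaps slightly high. A light fingertip touch at the rear of the housing top will show whether it is fully home.

```bash
python3 st.py 0.5448 -0.2047 0.165
```

```text
t 16.75 pos [ 0.3747 -0.2851  0.2581] F [-0.6  1.1 -0.2] M [-0.03  0.01 -0.02] w 0.0852 g 0.0
xyaw -2.706 z [-0.0039  0.0099 -0.9999] j [-0.654 -0.081  0.06   1.721  0.005 -1.089]
tool delta [-0.1881  0.0002  0.0932]
```

```bash
python3 -m handwheel '{"offsets": [[-1.08, 0, 0, 0, 0], [-1.08, 0, 0, 0, 0], [-1.08, 0, 0, 0, 0], [-1.08, 0, 0, 0, 0], [-1.08, 0, 0, 0, 0], [-1.08, 0, 0, 0, 0], [-1.04, 0, 0, 0, 0], [0, 0, 0.8, 0, 0]]}' 20; python3 -m handwheel '{"offsets": [[0, 0, 0.8, 0, 0], [0, 0, 0.8, 0, 0], [0, 0, 0.8, 0, 0], [0, 0, 0.32, 0, 0], [0, 0, 0, 0, 0], [0, 0, 0, 0, 0]]}';python3 st.py 0.5448 -0.2047 0.151
```

```text
t: 17.42
tool_pos: [0.5491, -0.2042, 0.24]
tcp_rot: [-0.217, 0.976, 0.004, 0.001]
contact_force: [1.5, 0.2, 0.7]
width: -0.0001
grip_force: 0.0
t: 17.92
tool_pos: [0.5444, -0.2053, 0.1707]
tcp_rot: [-0.216, 0.976, 0.005, -0.001]
contact_force: [0.7, 0.3, 0.6]
width: 0.0005
grip_force: 0.0
t 17.92 pos [ 0.5444 -0.2053  0.1707] F [0.7 0.3 0.6] M [-0.02 -0.04  0.03] w 0.0005 g 0.0
xyaw -2.7068 z [-0.004   0.0097 -0.9999] j [-0.364  0.156  0.135  1.557  0.008 -0.799]
tool delta [-0.0006  0.0002  0.0197]
```

To row units: 0.005 m is 0.2, 0.004 m is 0.16.

```bash
python3 -m handwheel '{"offsets": [[0, 0, 0.2, 0, 0], [0, 0, 0.2, 0, 0], [0, 0, 0.16, 0, 0], [0, 0, 0.08, 0, 0], [0, 0, 0, 0, 0]]}' >/dev/null;python3 st.py|head -1; python3 -m handwheel '{"offsets": [[0, 0, 0.04, 0, 0], [0, 0, 0.04, 0, 0], [0, 0, 0, 0, 0]]}' >/dev/null;python3 st.py|head -1; python3 -m handwheel '{"offsets": [[0, 0, 0.04, 0, 0], [0, 0, 0.04, 0, 0], [0, 0, 0, 0, 0]]}' >/dev/null;python3 st.py|head -1
```

```text
t 18.33 pos [ 0.544  -0.2054  0.1539] F [-0.9 -1.1 -0.8] M [ 0.08 -0.02 -0.04] w 0.0001 g 0.0
t 18.58 pos [ 0.5442 -0.2054  0.1524] F [ 0.   0.4 -0.4] M [-0.04  0.06  0.02] w -0.0002 g 0.0
t 18.83 pos [ 0.5441 -0.2054  0.1502] F [-0.8 -0.3 -0.1] M [-0.03 -0.01  0.02] w 0.0002 g 0.0
```

To row units: 0.001 m is 0.04.

```bash
python3 -m handwheel '{"offsets": [[0, 0, 0.04, 0, 0], [0, 0, 0, 0, 0]]}' >/dev/null;python3 st.py|head -1; python3 -m handwheel '{"offsets": [[0, 0, 0.04, 0, 0], [0, 0, 0, 0, 0]]}' >/dev/null;python3 st.py|head -1; python3 -m handwheel '{"offsets": [[0, 0, 0.04, 0, 0], [0, 0, 0, 0, 0]]}' >/dev/null;python3 st.py|head -1
```

```text
t 19.0 pos [ 0.5442 -0.2055  0.1497] F [ 0.  -0.1  1.8] M [-0.08  0.15  0.04] w -0.0001 g 1.0
t 19.17 pos [ 0.5443 -0.2056  0.1495] F [-1.6 -0.4  7.9] M [-0.05  0.51 -0.04] w 0.0003 g 4.0
t 19.33 pos [ 0.5443 -0.2057  0.1495] F [-3.7 -0.4 13.3] M [ 0.04  0.96 -0.01] w -0.0002 g 6.7
```

Rear is solid, with no sinking at 13 N (z 0.1495). Same touch at the front.

```bash
python3 -m handwheel '{"offsets": [[0, 0, -0.24, 0, 0], [0, 0, -0.16, 0, 0], [-0.88, 0, 0, 0, 0], [-0.92, 0, 0, 0, 0], [0, 0, 0.16, 0, 0], [0, 0, 0.08, 0, 0], [0, 0, 0, 0, 0]]}' >/dev/null;python3 st.py|head -1; python3 -m handwheel '{"offsets": [[0, 0, 0.04, 0, 0], [0, 0, 0, 0, 0]]}' >/dev/null;python3 st.py|head -1; python3 -m handwheel '{"offsets": [[0, 0, 0.04, 0, 0], [0, 0, 0, 0, 0]]}' >/dev/null;python3 st.py|head -1
```

```text
t 19.92 pos [ 0.5844 -0.1864  0.1504] F [-0.2 -0.8 -0.8] M [-0.   -0.02  0.06] w -0.0002 g 0.0
t 20.08 pos [ 0.5845 -0.1868  0.1504] F [-0.3  0.3 -0.1] M [-0.02  0.    0.04] w 0.0003 g 0.0
t 20.25 pos [ 0.5847 -0.1867  0.1495] F [-0.5  0.4  0.8] M [ 0.05 -0.   -0.04] w -0.0002 g 0.0
```

To row units: 0.001 m is 0.04.

```bash
python3 -m handwheel '{"offsets": [[0, 0, 0.04, 0, 0], [0, 0, 0, 0, 0]]}' >/dev/null;python3 st.py|head -1; python3 -m handwheel '{"offsets": [[0, 0, 0.04, 0, 0], [0, 0, 0, 0, 0]]}' >/dev/null;python3 st.py|head -1; python3 -m handwheel '{"offsets": [[0, 0, 0.04, 0, 0], [0, 0, 0, 0, 0]]}' >/dev/null;python3 st.py|head -1
```

```text
t 20.42 pos [ 0.585  -0.1867  0.149 ] F [-1.  -1.   3.8] M [-0.18  0.21 -0.01] w 0.0 g 1.5
t 20.58 pos [ 0.5851 -0.1867  0.1489] F [-3.3 -1.2  8.3] M [-0.06  0.63 -0.01] w -0.0004 g 4.4
t 20.75 pos [ 0.5852 -0.1868  0.1487] F [-3.5  0.7 13.9] M [-0.02  0.89 -0.03] w 0.0002 g 6.9
```

Front is solid too but reads about 0.7 mm lower than the rear. That fits either a slightly tilted head or the laser sitting 1–2 mm too far forward with the rear grooves riding up. I'll regrip and nudge it gently backwards to find out.

To row units: -0.03 m is -1.2, -0.02 m is -0.8.

```bash
python3 -m handwheel '{"offsets": [[0, 0, -0.4, 0, 0], [0, 0, -1.2, 0, 0.085], [0, 0, -0.8, 0, 0.085], [0.48, 0, 0, 0, 0.085], [0.44, 0, 0, 0, 0.085], [0, 0, 0, 0, 0.085], [0, 0, 0, 0, 0.085]]}' >/dev/null;python3 st.py 0.5641 -0.1957 0.112
```

```text
t 21.33 pos [ 0.5638 -0.1969  0.2059] F [ 0.3  0.3 -0.3] M [ 0.01 -0.07  0.02] w 0.072 g 0.0
xyaw -2.7082 z [-0.0044  0.0099 -0.9999] j [-0.34   0.202  0.255  1.631  0.008 -0.773]
tool delta [-0.0008 -0.0001  0.0939]
```

```bash
python3 -m handwheel '{"offsets": [[-0.032, 0, 0, 0, 0.085], [0, 0, 0, 0, 0.085], [0, 0, 0.6, 0, 0.085], [0, 0, 0.8, 0, 0.085], [0, 0, 0.8, 0, 0.085], [0, 0, 0.8, 0, 0.085], [0, 0, 0.56, 0, 0.085], [0, 0, 0.16, 0, 0.085]]}' 30 >/dev/null;python3 st.py|head -1; python3 -m handwheel '{"offsets": [[0, 0, 0, 0, 0.05], [0, 0, 0, 0, 0.05], [0, 0, 0, 0, 0.05], [0, 0, 0, 0, 0.05], [0, 0, 0, 0, 0.05]]}' >/dev/null;python3 st.py
```

```text
t 22.0 pos [ 0.5637 -0.1947  0.1101] F [-0.2  0.6 -0.2] M [0.02 0.07 0.03] w 0.0853 g 0.0
t 22.42 pos [ 0.5653 -0.1955  0.1147] F [1.  1.5 5.4] M [0.1  0.06 0.01] w 0.0574 g 35.0
xyaw -2.7071 z [-0.0018  0.0091 -1.    ] j [-0.337  0.194  0.07   1.452  0.008 -0.771]
```

To row units: 0.001 m is 0.04, 0.0005 m is 0.02.

```bash
python3 -m handwheel '{"offsets": [[0.04, 0, 0.02, 0, 0.05], [0, 0, 0, 0, 0.05]]}' >/dev/null;python3 st.py; python3 -m handwheel '{"offsets": [[0.04, 0, 0.02, 0, 0.05], [0, 0, 0, 0, 0.05]]}' >/dev/null;python3 st.py
```

```text
t 22.58 pos [ 0.5651 -0.1957  0.1145] F [2.4 3.1 4.8] M [ 0.67 -0.52 -0.03] w 0.0577 g 35.3
xyaw -2.7069 z [ 2.0e-04  9.7e-03 -1.0e+00] j [-0.338  0.192  0.067  1.449  0.009 -0.772]
t 22.75 pos [ 0.5648 -0.1958  0.1144] F [4.9 4.4 6.8] M [ 0.99 -1.01 -0.13] w 0.0574 g 35.4
xyaw -2.7067 z [ 0.0018  0.0101 -0.9999] j [-0.339  0.19   0.065  1.448  0.01  -0.773]
```

It resists the nudge stiffly (6 N for about 0.4 mm), so it is held in the grooves and the small slope belongs to the head. I'll undo the nudge, let go and withdraw.

To row units: -0.002 m is -0.08, -0.001 m is -0.04.

```bash
python3 -m handwheel '{"offsets": [[-0.08, 0, -0.04, 0, 0.05], [0, 0, 0, 0, 0.05], [0, 0, 0, 0, 0.05]]}' >/dev/null;python3 st.py|head -1;  python3 -m handwheel '{"offsets": [[0, 0, 0, 0, 0.06], [0, 0, 0, 0, 0.063], [0, 0, 0, 0, 0.07], [0, 0, 0, 0, 0.085], [0, 0, 0, 0, 0.085], [0, 0, 0, 0, 0.085]]}' >/dev/null;python3 st.py; python3 -m handwheel '{"offsets": [[0, 0, -0.4, 0, 0.085], [0, 0, -0.8, 0, 0.085], [0, 0, -1.2, 0, 0.085], [0, 0, -1.2, 0, 0.085], [0, 0, -1.2, 0, 0.085], [0, 0, -1.2, 0, 0.085]]}' >/dev/null; python3 -m handwheel '{"offsets": [[1.2, 0, 0, 0, 0.085], [1.2, 0, 0, 0, 0.085], [1.2, 0, 0, 0, 0.085], [1.2, 0, 0, 0, 0.085], [1.2, 0, 0, 0, 0.085], [1.2, 0, 0, 0, 0.085], [1.2, 0, 0, 0, 0.085], [0, 0, 0, 0, 0.085]]}'; python3 - <<'E'
from h import *
I=[]
for n,b in(("side",(130,200,235,315)),("top",(150,220,285,365))):
    s=bot.camera(n);I.append(cv2.resize(s["frame"][b[0]:b[1],b[2]:b[3],::-1],None,fx=5,fy=5,interpolation=2))
    p=pts(s,bot.trace("laser",s)[0]["mask"]); q=p[p[:,2]>.14]; q=q[abs(q[:,2]-np.median(q[:,2]))<.006]
    A=np.c_[q[:,:2]-q[:,:2].mean(0),np.ones(len(q))]; print(n,np.linalg.lstsq(A,q[:,2],rcond=None)[0].round(4),cv2.minAreaRect((q[:,:2]*1000).astype(np.float32)))
cv2.imwrite("pics/st8.png",np.hstack(I))
E
```

```text
t 23.0 pos [ 0.5651 -0.1956  0.1145] F [-1.8 -0.   6.8] M [0.16 0.14 0.01] w 0.0576 g 35.5
t 23.5 pos [ 0.5647 -0.1955  0.1132] F [0.6 0.7 0.3] M [ 0.02  0.02 -0.04] w 0.0849 g 0.0
xyaw -2.7074 z [-0.0039  0.0096 -0.9999] j [-0.337  0.195  0.068  1.451  0.008 -0.771]
t: 24.67
tool_pos: [0.3713, -0.2865, 0.2649]
tcp_rot: [-0.214, 0.977, 0.004, -0.001]
contact_force: [-0.9, 0.6, -0.6]
width: 0.0849
grip_force: 0.0
side [ 0.0223 -0.0642  0.1469] ((559.3772583007812, -187.10891723632812), (83.31812286376953, 50.66466522216797), 28.014205932617188)
top [-0.0061 -0.0049  0.1505] ((561.9788208007812, -194.88682556152344), (89.09788513183594, 59.31236267089844), 24.719623565673828)
```

View pics/st8.png

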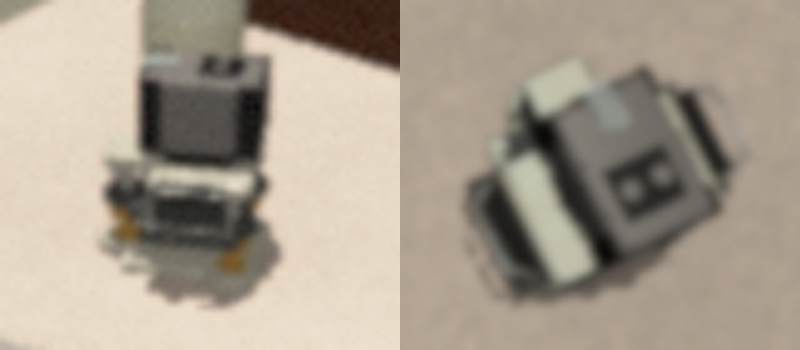

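The picture is unchanged: the laser sits flat and upright on the base, with the catches beside both plate edges and the gripper well clear. Handing in.

```bash
python3 -c "
from cell import bot
print(bot.finish_job())"
```

```text
the job is handed in; nothing more can be done
None
```

The line laser is on its levelling base and released, and the job was handed in at about 25 s with nothing else touched. It stayed solid under two light touches and a sideways nudge, and the catches look to be over both edges; its top reads about 0.7 mm lower at the front over 45 mm, which I put down to a slightly tilted base head, not confirmed.

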